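Park the sprung test probe clear of the circuit board

ROBOT

A 6-joint arm with a two-finger parallel gripper is mounted at the origin on the work surface; the furniture and walls round the work are solid. World frame = base frame: x ahead of the robot, y to its left, z up, the work surface at z = 0. Lengths are in m, angles in degrees, forces in N, time in s.
With the tool pointing down it reaches from about 0.375 to 0.9 m from the base axis. Payload 3.1 kg.
Tool frame: the origin (TCP) lies midway between the tips of the shut fingers; the grasp point (between the pads) lies 19 mm behind it; z points along the fingers, y is the line along which they close (so a half turn about z gives the same grasp; the last joint's range is limited). The gripper opens to 87 mm and grips with 3 to 60 N. Pads are 19 mm wide; open, the fingers measure 117 mm over their backs; the gripper's body (75 mm by 190 mm) begins 51 mm behind the grasp point.
Start: joints at [-80.758, 30.224, 82.088, -0, 67.689, -10.227], TCP at [0.208, -0.589, 0.223] pointing down, gripper open.
Joint ranges: [-176.69, 176.69], [-43.24, 126.21], [12.49, 139.97], [-82, 262], [0, 151.66], [-163.58, 163.58]. Speed limits (degrees/s): [159.86, 159.86, 180, 180, 180, 180].

INTERFACE

Orientations are given as a 3x3 rotation matrix whose columns are the frame's x, y, z axes.
In Python, from rig import read_state, optics, bot gives the robot as it stands. The module is installed in compiled form; this text tells all that it offers.
- The arm moves only by the tool send_rows, never from a script. Its argument "commands" is a list of rows, each a list of 7 numbers: the turn, a rotation vector about the tool's x, y, z in units of 5 degrees (1.0 is 5 degrees), then the shift along the tool's x, y, z in units of 30 mm (1.0 is 30 mm), then the opening, from 0 (shut) to 1 (fully open). In form: [[rx, ry, rz, tx, ty, tz, gripper], ...]. A call has 1 to 20 rows; each row is the pose to reach, as a shift and turn from the pose commanded when the call began, along the tool's axes at that moment; what a row does not reach only later rows make up. A row lasts 1/12 s, in which the tool goes at most 41.7 mm and 7.16 degrees, less where a joint would pass 70% of its speed; a pose out of reach is approached as far as the arm can. A call with a gripper value outside its range is refused whole. The fingers move at their own pace and stop on an object; the grip force is fixed at half the most. Time passes only in rows, so rows that repeat a pose let the fingers close. It gives the time, the measured TCP pose, the force, the opening and the grip force at its end, in the units of the state.
- read_state(): the state, without advancing time (a new reading comes with each control period).
- optics.capture(name): name is "scene" or "top"; returns a dict with "image" (480x640x3 uint8, blue, green, red), "intrinsics" (3x3 intrinsics, pixels), "extrinsics" (4x4, takes a point from world to camera coordinates). Camera axes: x right, y down, z forward; pixel columns grow to the right and rows downward; lengths in m; the calibration is good to about 2 mm. A picture is of the moment at which its call begins. There is no depth.
- bot.hand_in(): hands the job in; it is judged then, once.
The state is a dict: "time_s": time; "joint_positions": joint angles; "qvel": joint speeds; "tau": joint torques, N m; "position": TCP position; "tcp_rot": TCP orientation; "force": force on the tool from outside, world axes, zero at the start; "moment": the same for the moment, N m; "opening": opening from 0.0 (shut) to 1.0 (fully open); "grasp_force": force on a finger pad.
Only numpy, scipy, OpenCV 4.12 (cv2) and the standard library are available. Lean on these libraries where they do the work, as an engineer would, in place of code of your own. Each camera call takes 0.05 s, during which the arm holds its last target. There are 200 camera calls.

TASK

Two identical board test jigs stand on the bench; only one has a circuit board in its nest. On that jig, draw the black knob back along its hook-shaped slot against the spring, away from the board, and lodge it in the side notch at the end of the hook so that the probe stays parked clear of the board when you let go. Leave the board lying in its nest and leave the other jig's probe alone.

Things in the scene. Friction and masses are not known exactly. Their poses are not given: they have to be found in the camera images.
- jig: Fixed test jig, base 205x112x10 mm, board nest at its -x end, gate plate (top z=52) at +x. Origin: under base, z up, x from nest to plate, y left of that. Knob-stem axis in this frame: home (10,0); main slot to x=74, y within 3 of 0; side branch to y=31, open for x=57-74; from it the notch (y=19-31) runs back to its seat at x=40. A tongue parts slot and notch; parked rest is about (40,19).
- knob_grip (a point): Grip point on that jig's black upright knob, 24 mm in diameter, z=57-92 mm; point on its axis, z=78 mm. Axes as the jig's. Stem 10 mm thick. Knob slides in the jig's x (carrying the probe) and y only, no turn or lift. Springs push it to -x (4 N at home, 9 N at x=74) and lightly to y=0 (1-2 N): let go outside the notch, it snaps home; in the notch, tongue and seat hold it.
- circuit_board: Loose green circuit board 63x45x11 mm lying in the jig's nest, about 62 mm from the jig's origin towards -x, underside at z=14. Origin: centre of its underside. The brass probe tip (13 mm across) hangs above it without touching, 50 mm from the jig's origin towards -x, and moves with the knob's x.
- knob_grip_other (a point): The same point on the black knob of the other, identical jig, whose nest is empty; that knob stays home. Mind the tall jointed bench lamp, fixed near x=230, y=-390 mm at the table's right edge: carried across with the fingertips above z=430 mm, the tool clears it.

How it is judged:
By the outcome, as a careful person would: the job done as asked, in the order asked, and still so for the second after the job is handed in, with the robot touching nothing.
It also fails if it takes over 35 s, if anything falls off the work surface, if the arm or the gripper's body presses on something with over 40 N, if the wrist force passes 120 N, or if a joint passes its speed limit or range.

## Working session

There is one attempt and no reset: what is moved stays moved. The work goes in short steps, Python scripts to look and compute and a tool call to move; the robot and the scene stay as the last step left them, time stands still between calls to the robot, and variables do not carry over. Pictures are saved under pics/ and viewed, at most 10 in all, crops included, and the job is handed in when it is done.

Besides the shell and the picture viewer there is one more tool, called after "Call:" as a command line: name --pt "numbers of a row" for each row, then --argument value for the rest. send_rows: Moves the arm, as the interface text tells. Its arguments: {"type":"object","properties":{"commands":{"type":"array","items":{"type":"array","items":{"type":"number"}}}},"required":["commands"]}

```bash
mkdir -p pics
python3 - <<'E'
from rig import read_state, optics, bot
import cv2,numpy as np,pickle
d={}
for n in("scene","top"):
    c=optics.capture(n);d[n]=c;cv2.imwrite(f"pics/{n}0.png",c["image"]);print(n,c["intrinsics"].tolist(),np.round(c["extrinsics"],4).tolist())
pickle.dump(d,open("cap.pkl","wb"))
s=read_state();print(s["time_s"],s["position"],s["tcp_rot"])
E
```

```text
scene [[599.5690097055519, 0.0, 318.09427435958395], [0.0, 599.5690097055519, 236.58470609166395], [0.0, 0.0, 1.0]] [[-0.8147, -0.5799, -0.0039, 0.3837], [-0.4091, 0.5794, -0.7049, 0.258], [0.411, -0.5727, -0.7093, 0.7122], [0.0, 0.0, 0.0, 1.0]]
top [[540.5989249587508, 0.0, 319.1155643088831], [0.0, 540.5989249587508, 246.18500528242234], [0.0, 0.0, 1.0]] [[-0.0148, -0.9996, 0.0259, -0.0247], [-0.9882, 0.0107, -0.1528, 0.507], [0.1525, -0.0278, -0.9879, 0.9626], [0.0, 0.0, 0.0, 1.0]]
0.1 [ 0.20823301 -0.58860459  0.22165661] [[ 9.42814643e-01  3.33317348e-01 -3.07752661e-04]
 [ 3.33317304e-01 -9.42812740e-01  1.92695663e-03]
 [ 3.52134943e-04 -1.91934221e-03 -9.99998096e-01]]
```

View pics/scene0.png

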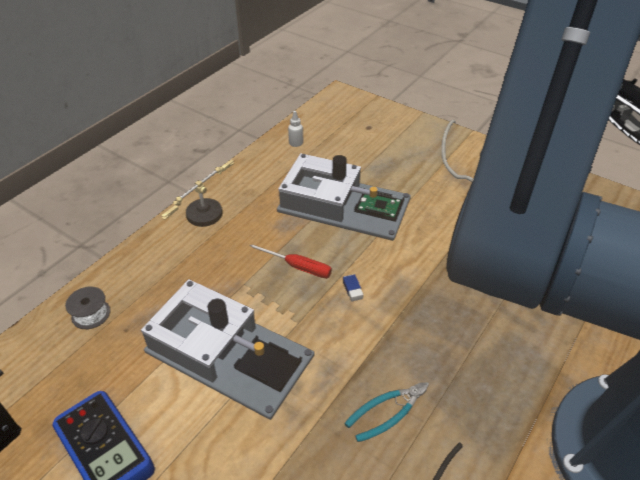

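View pics/top0.png

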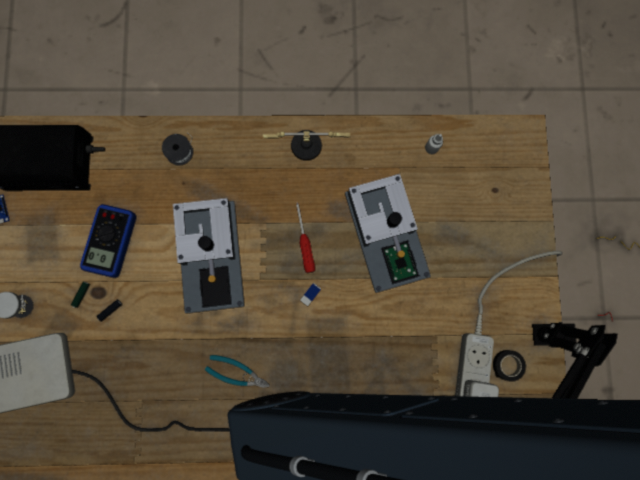

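The board is in the jig at top-image (390,232), with its knob at about (394,219). The empty jig is at about (208,255). I'll take enlarged crops to measure the right one.

Run:
```python
import cv2,pickle,numpy as np
d=pickle.load(open("cap.pkl","rb"))
a=cv2.resize(d["top"]["image"][170:298,340:440],None,fx=4.5,fy=4.5,interpolation=cv2.INTER_CUBIC)
b=cv2.resize(d["scene"]["image"][145:245,270:415],None,fx=4,fy=4,interpolation=cv2.INTER_CUBIC)
cv2.imwrite("pics/ca.png",a);cv2.imwrite("pics/cb.png",b)
```

```text
(no output)
```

View pics/ca.png

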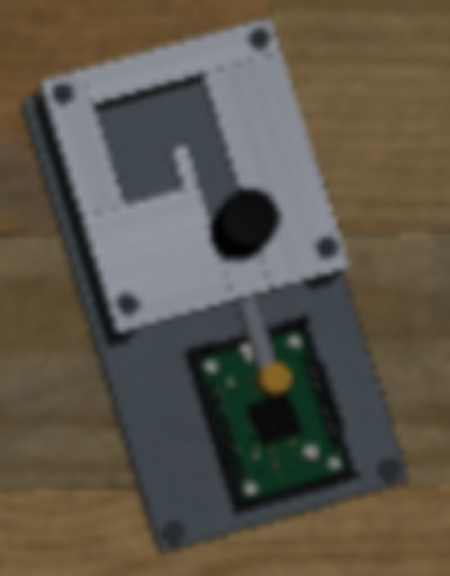

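View pics/cb.png

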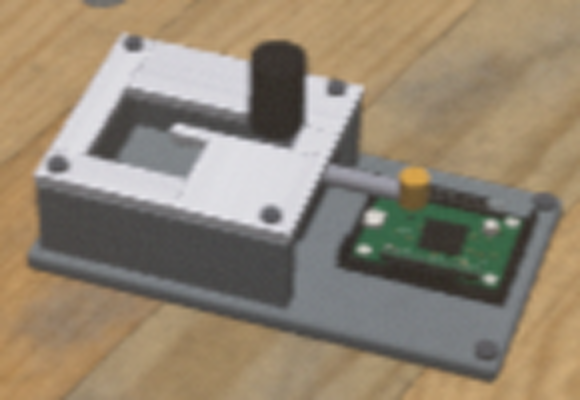

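Crop readings, in crop pixels:

| Feature | Top crop | Scene crop |
|---|---|---|
| Knob mid | (245,223) | (278,90) |
| Probe tip | (275,379) | (414,188) |
| Base corner, nest +y | (165,552) | (495,370) |
| Base corner, nest −y | (408,480) | (560,200) |
| Base corner, far +y | (25,100) | (30,252) |

Next I'll fit the pose.

```bash
cat > fit.py <<'E'
import pickle,numpy as np
from scipy.optimize import least_squares
d=pickle.load(open("cap.pkl","rb"))
def proj(n,P):
    c=d[n];E=c["extrinsics"];q=(E[:3,:3]@P.T).T+E[:3,3];q=q@c["intrinsics"].T;return q[:,:2]/q[:,2:]
t=np.array([(245,223),(275,379),(165,552),(408,480),(25,100)])/4.5+[340,170]
s=np.array([(278,90),(414,188),(495,370),(560,200),(30,252)])/4+[270,145]
def pts(p):
    x,y,a,zt,bx=p
    L=np.array([(10,0,74.5),(-50,0,zt),(bx-102.5,56,10),(bx-102.5,-56,10),(bx+102.5,56,10)])/1000
    c,si=np.cos(a),np.sin(a);R=np.array([[c,-si,0],[si,c,0],[0,0,1]])
    return L@R.T+[x,y,0]
r=least_squares(lambda p:np.r_[(proj("top",pts(p))-t).ravel(),(proj("scene",pts(p))-s).ravel()],[.5,-.15,.3,35,0],x_scale=[.1,.1,.1,10,10])
np.set_printoptions(suppress=True,precision=4)
print(r.x,np.degrees(r.x[2]));print(r.fun.reshape(2,-1,2));print(pts(r.x))
from rig import read_state
st=read_state();R=st["tcp_rot"];a=r.x[2]
J=np.array([[np.cos(a),-np.sin(a),0],[np.sin(a),np.cos(a),0],[0,0,1]])
print("tool axes in jig",J.T@R,"tool yaw of x",np.degrees(np.arctan2(R[1,0],R[0,0])))
for z in(.223,.064): print("move tool-frame mm",R.T@(pts(r.x)[0]*[1,1,0]+[0,0,z]-st["position"])*1000/30)
E
python3 fit.py
```

```text
[ 0.5356 -0.1655  0.2613 42.0898 -1.9619] 14.96896597454241
[[[-2.2934  1.7537]
  [-2.3003  1.2173]
  [-0.5522  0.522 ]
  [ 1.6805  0.5404]
  [ 0.2187 -0.8484]]

 [[-0.7188  0.3563]
  [-0.5896 -0.7027]
  [ 0.5178 -1.6205]
  [ 1.597  -2.4149]
  [-1.3086 -2.0239]]]
[[ 0.5453 -0.1629  0.0745]
 [ 0.4873 -0.1784  0.0421]
 [ 0.4202 -0.1383  0.01  ]
 [ 0.4491 -0.2465  0.01  ]
 [ 0.6183 -0.0854  0.01  ]]
tool axes in jig [[ 0.9969  0.0785  0.0002]
 [ 0.0785 -0.9969  0.0019]
 [ 0.0004 -0.0019 -1.    ]] tool yaw of x 19.470247761266087
move tool-frame mm [15.322  -9.635  -0.0209]
move tool-frame mm [15.3201 -9.6248  5.2791]
```

```bash
sed -i 's/x,y,a,zt,bx=p/x,y,a,zt,bx,by=p/; s/,56,10)/,by+56,10)/g; s/,-56,10)/,by-56,10)/; s/\.3,35,0\]/.3,35,0,0]/; s/10,10\])/10,10,10])/' fit.py; python3 fit.py
```

```text
[ 0.5375 -0.1696  0.2663 36.9345 -2.7794  6.8882] 15.255925424607534
[[[-0.0623  0.7222]
  [-0.4571  0.5348]
  [-1.4294  0.9911]
  [ 0.7297  0.7203]
  [-1.1464 -0.2713]]

 [[-0.2517 -1.3497]
  [-0.3734 -0.21  ]
  [ 0.4494 -0.7867]
  [ 1.2369 -1.7702]
  [-1.7694 -0.8842]]]
[[ 0.5471 -0.167   0.0745]
 [ 0.4892 -0.1828  0.0369]
 [ 0.4194 -0.1367  0.01  ]
 [ 0.4488 -0.2447  0.01  ]
 [ 0.6171 -0.0827  0.01  ]]
tool axes in jig [[ 0.9973  0.0735  0.0002]
 [ 0.0735 -0.9973  0.0019]
 [ 0.0004 -0.0019 -1.    ]] tool yaw of x 19.470247761266087
move tool-frame mm [15.3347 -9.485  -0.0212]
move tool-frame mm [15.3329 -9.4748  5.2788]
```

Call:
send_rows --pt "0 0 0 0 0 -8 1" --pt "0 0 0 0 0 -8 1" --pt "0 0 0 0 0 -8 1" --pt "0 0 0 0 0 -8 1" --pt "0 0 0 0 0 -8 1" --pt "0 0 0 0 0 -8 1" --pt "0 0 0 0 0 -8 1" --pt "0 0 0 0 0 -8 1" --pt "0 0 0 0 0 -8 1"

```text
time_s: 0.85
position: [0.2082, -0.5886, 0.4611]
tcp_rot: [[0.943, 0.333, -0.0], [0.333, -0.943, 0.003], [0.0, -0.003, -1.0]]
force: [0.4, -0.2, -1.0]
opening: 0.998
grasp_force: 0.0
```

Call:
send_rows --pt "0 0 0.84 15.33 -9.48 0 1" --pt "0 0 0.84 15.33 -9.48 0 1" --pt "0 0 0.84 15.33 -9.48 0 1" --pt "0 0 0.84 15.33 -9.48 0 1" --pt "0 0 0.84 15.33 -9.48 0 1" --pt "0 0 0.84 15.33 -9.48 0 1" --pt "0 0 0.84 15.33 -9.48 0 1" --pt "0 0 0.84 15.33 -9.48 0 1" --pt "0 0 0.84 15.33 -9.48 0 1" --pt "0 0 0.84 15.33 -9.48 0 1" --pt "0 0 0.84 15.33 -9.48 0 1" --pt "0 0 0.84 15.33 -9.48 0 1" --pt "0 0 0.84 15.33 -9.48 0 1" --pt "0 0 0.84 15.33 -9.48 0 1" --pt "0 0 0.84 15.33 -9.48 0 1" --pt "0 0 0.84 15.33 -9.48 0 1" --pt "0 0 0.84 15.33 -9.48 0 1" --pt "0 0 0.84 15.33 -9.48 0 1"

```text
time_s: 2.35
position: [0.5462, -0.1691, 0.4619]
tcp_rot: [[0.965, 0.261, -0.001], [0.261, -0.965, 0.0], [-0.001, -0.001, -1.0]]
force: [-0.4, -0.3, -0.1]
opening: 0.999
grasp_force: 0.0
```

Call:
send_rows --pt "0 0 0 0.04 -0.06 11 1" --pt "0 0 0 0.04 -0.06 11 1" --pt "0 0 0 0.04 -0.06 11 1" --pt "0 0 0 0.04 -0.06 11 1" --pt "0 0 0 0.04 -0.06 11 1" --pt "0 0 0 0.04 -0.06 11 1" --pt "0 0 0 0.04 -0.06 11 1" --pt "0 0 0 0.04 -0.06 11 1" --pt "0 0 0 0.04 -0.06 11 1" --pt "0 0 0 0.04 -0.06 12 1" --pt "0 0 0 0.04 -0.06 12.6 1" --pt "0 0 0 0.04 -0.06 13.2 1" --pt "0 0 0 0.04 -0.06 13.3 1" --pt "0 0 0 0.04 -0.06 13.3 1"

```text
time_s: 3.52
position: [0.548, -0.1668, 0.0644]
tcp_rot: [[0.965, 0.262, 0.0], [0.262, -0.965, -0.0], [0.0, 0.0, -1.0]]
force: [-1.1, -0.6, 0.5]
opening: 1.003
grasp_force: 0.0
```

Run:
```python
from rig import read_state, optics
import cv2,numpy as np
a=optics.capture("top")["image"][150:300,320:460];b=optics.capture("scene")["image"][100:250,260:420]
cv2.imwrite("pics/g1.png",np.hstack([cv2.resize(a,(373,400),interpolation=2),cv2.resize(b,(427,400),interpolation=2)]))
s=read_state();print(s["time_s"],s["position"],s["force"])
```

```text
3.6167 [ 0.54903043 -0.16692061  0.06557668] [-0.21121693 -0.08751724  0.06208632]
```

View pics/g1.png

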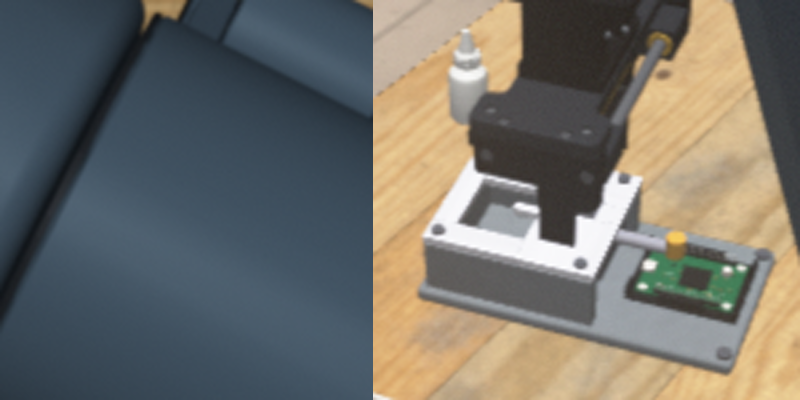

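The arm hides the top view. In the scene view (right half) the near finger stands on the knob's +y side at about (557,215), with the board undisturbed. I'll lower slightly and close.

Call:
send_rows --pt "0 0 0 0 0 0.13 1" --pt "0 0 0 0 0 0.13 0" --pt "0 0 0 0 0 0.13 0" --pt "0 0 0 0 0 0.13 0" --pt "0 0 0 0 0 0.13 0" --pt "0 0 0 0 0 0.13 0" --pt "0 0 0 0 0 0.13 0" --pt "0 0 0 0 0 0.13 0" --pt "0 0 0 0 0 0.13 0" --pt "0 0 0 0 0 0.13 0" --pt "0 0 0 0 0 0.13 0" --pt "0 0 0 0 0 0.13 0"

```text
time_s: 4.62
position: [0.5479, -0.1659, 0.0596]
tcp_rot: [[0.965, 0.264, 0.0], [0.264, -0.965, -0.0], [0.0, 0.0, -1.0]]
force: [0.0, -1.1, 0.3]
opening: 0.268
grasp_force: 30.0
```

Call:
send_rows --pt "0 0 0 0.3 0 0 0" --pt "0 0 0 0.6 0 0 0" --pt "0 0 0 0.9 0 0 0" --pt "0 0 0 1 0 0 0" --pt "0 0 0 1 0 0 0" --pt "0 0 0 1 0 0 0"

```text
time_s: 5.12
position: [0.5748, -0.1578, 0.0595]
tcp_rot: [[0.964, 0.265, -0.005], [0.265, -0.964, 0.0], [-0.005, -0.002, -1.0]]
force: [-5.7, -2.8, 3.1]
opening: 0.266
grasp_force: 30.0
```

Call:
send_rows --pt "0 0 0 0.3 0 0 0" --pt "0 0 0 0.6 0 0 0" --pt "0 0 0 0.9 0 0 0" --pt "0 0 0 0.9 0 0 0" --pt "0 0 0 0.9 0 0 0" --pt "0 0 0 0.9 0 0 0"

```text
time_s: 5.62
position: [0.5996, -0.1508, 0.0595]
tcp_rot: [[0.964, 0.265, -0.008], [0.265, -0.964, 0.0], [-0.007, -0.002, -1.0]]
force: [-8.6, -3.8, 5.0]
opening: 0.263
grasp_force: 30.0
```

Run:
```python
from rig import read_state, optics
import cv2,numpy as np
b=optics.capture("scene")["image"][100:250,260:420]
cv2.imwrite("pics/g2.png",cv2.resize(b,(640,600),interpolation=2))
s=read_state();print(s["time_s"],s["position"],s["force"])
```

```text
5.6667 [ 0.59949632 -0.15081686  0.05950111] [-8.39933503 -2.57655572  5.15813755]
```

View pics/g2.png

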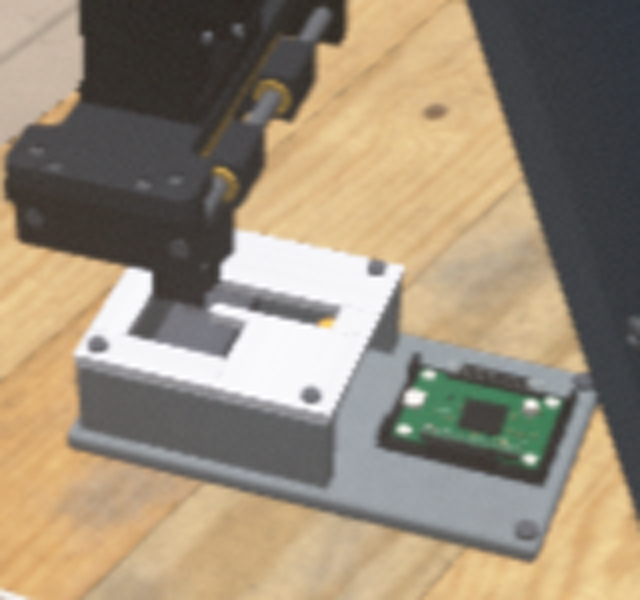

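The knob is drawn back about 54 mm, with the finger at (190,290), the probe under the plate and the board still in the nest. Next I'll move sideways along jig +y.

Call:
send_rows --pt "0 0 0 0.07 -0.25 0 0" --pt "0 0 0 0.07 -0.5 0 0" --pt "0 0 0 0.07 -0.75 0 0" --pt "0 0 0 0.07 -0.85 0 0" --pt "0 0 0 0.07 -0.85 0 0" --pt "0 0 0 0.07 -0.85 0 0" --pt "0 0 0 0.07 -0.85 0 0"

```text
time_s: 6.25
position: [0.5948, -0.1259, 0.0595]
tcp_rot: [[0.964, 0.265, -0.008], [0.265, -0.964, -0.0], [-0.007, -0.002, -1.0]]
force: [-7.1, -3.8, 4.2]
opening: 0.264
grasp_force: 30.0
```

Call:
send_rows --pt "0 0 0 -0.25 0 0 0" --pt "0 0 0 -0.5 0 0 0" --pt "0 0 0 -0.75 0 0 0" --pt "0 0 0 -0.75 0 0 0" --pt "0 0 0 -0.75 0 0 0" --pt "0 0 0 -0.75 0 0 0"

```text
time_s: 6.75
position: [0.5738, -0.132, 0.0595]
tcp_rot: [[0.964, 0.264, -0.006], [0.264, -0.964, -0.0], [-0.006, -0.001, -1.0]]
force: [-6.0, -3.2, 2.9]
opening: 0.263
grasp_force: 30.0
```

Call:
send_rows --pt "0 0 0 -0.07 0.05 0 0" --pt "0 0 0 -0.15 0.1 0 0" --pt "0 0 0 -0.15 0.1 0 0" --pt "0 0 0 -0.15 0.1 0 0"

```text
time_s: 7.08
position: [0.5708, -0.136, 0.0595]
tcp_rot: [[0.965, 0.264, -0.005], [0.264, -0.965, -0.0], [-0.004, -0.001, -1.0]]
force: [-5.7, -2.7, 3.4]
opening: 0.264
grasp_force: 30.0
```

Call:
send_rows --pt "0 0 0 -0.07 0 0 0" --pt "0 0 0 -0.13 0 0 0" --pt "0 0 0 -0.13 0 0 0" --pt "0 0 0 -0.13 0 0 0"

```text
time_s: 7.42
position: [0.5705, -0.1363, 0.0596]
tcp_rot: [[0.965, 0.263, 0.003], [0.263, -0.965, 0.0], [0.003, 0.001, -1.0]]
force: [4.6, 2.2, -3.8]
opening: 0.264
grasp_force: 30.0
```

The force reversed, so the stem is against the seat. I'll release and lift.

Call:
send_rows --pt "0 0 0 0.06 0 0 0" --pt "0 0 0 0.06 0 0 0.5" --pt "0 0 0 0.06 0 0 1" --pt "0 0 0 0.06 0 0 1" --pt "0 0 0 0.06 0 0 1" --pt "0 0 0 0.06 0 0 1" --pt "0 0 0 0.06 0 0 1" --pt "0 0 0 0.06 0 0 1" --pt "0 0 0 0.06 0 0 1" --pt "0 0 0 0.06 0 -1 1" --pt "0 0 0 0.06 0 -2 1" --pt "0 0 0 0.06 0 -4 1" --pt "0 0 0 0.06 0 -5 1" --pt "0 0 0 0.06 0 -5 1" --pt "0 0 0 0.06 0 -5 1" --pt "0 0 0 0.06 0 -5 1"

```text
time_s: 8.75
position: [0.5704, -0.136, 0.2096]
tcp_rot: [[0.965, 0.263, 0.0], [0.263, -0.965, -0.0], [-0.0, 0.0, -1.0]]
force: [-0.3, -0.3, -0.2]
opening: 0.996
grasp_force: 0.0
```

Run:
```python
from rig import read_state, optics
import cv2
cv2.imwrite("pics/g3.png",cv2.resize(optics.capture("scene")["image"][100:250,260:420],(640,600),interpolation=2))
s=read_state();print(s["time_s"],s["position"],s["force"])
```

```text
8.8 [ 0.56962373 -0.13564024  0.20830127] [-0.68362198 -0.46704855 -0.17065369]
```

View pics/g3.png

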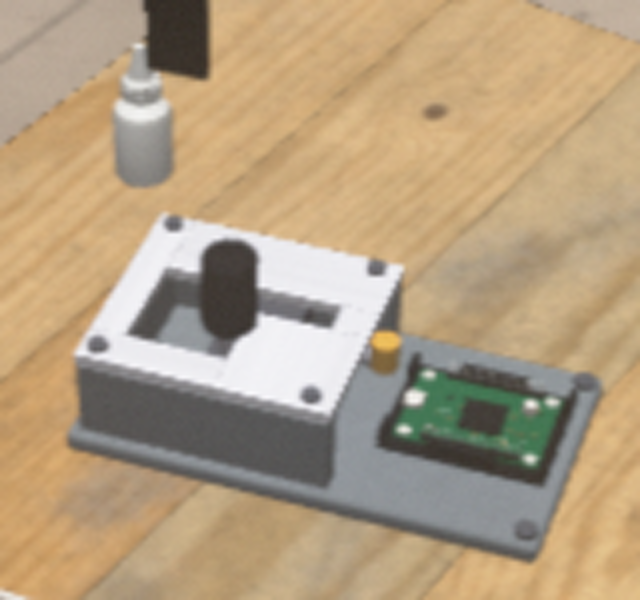

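The knob sits in the side notch at (230,290), the probe tip at (385,352) is clear of the board at (480,415), and the gripper is free above. The board lies in its nest, so I'm handing in.

```bash
python3 -c "
from rig import bot
print(bot.hand_in())"
```

```text
the job is handed in; nothing more can be done
None
```

The knob on the jig holding the board is lodged in its side notch, the probe is parked clear of the board, the board is still in its nest, and the other jig was not touched; the job was handed in at about 9 s.

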